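# Latch the muffin carrier and prove that its lid holds

## Robot

A 6-joint arm with a two-finger parallel gripper is mounted at the origin on a cart in front of the work surface, level with it; the furniture and walls round the work are solid. World frame = base frame: x ahead of the robot, y to its left, z up, the work surface at z = 0. Lengths are in mm, angles in rad, forces in N, time in s.
With the tool pointing down it reaches from about 300 to 775 mm from the base axis. Payload 14.6 kg.
Tool frame: the origin (TCP) lies midway between the tips of the shut fingers; the grasp point (between the pads) lies behind it (manip.grip_depth is the z of the grasp point in the tool frame, in mm); z points along the fingers, y is the line along which they close (so a half turn about z gives the same grasp; the last joint's range is limited). The gripper opens to 94 mm and grips with 3 to 60 N. Pads are 16 mm wide; open, the fingers measure 119 mm over their backs; the gripper's body (75 mm by 177 mm) begins 78 mm behind the grasp point.
Start: joints at [1.126, 0.3, 1.521, -0, 1.321, -0.067], TCP at [202.879, 511.204, 205.446] pointing down, gripper open.
Joint ranges: [-3.03, 3.03], [-0.79, 2.21], [0.23, 2.52], [-1.04, 4.18], [0, 3.07], [-2.55, 2.55]. Speed limits (rad/s): [2.22, 2.22, 2.57, 3.14, 3.14, 3.14].

## Interface

Orientations are given as [roll, pitch, yaw] about the fixed x, y, z axes, in that order (R = Rz(yaw) Ry(pitch) Rx(roll)).
In Python, from cell import manip gives the robot as it stands.
- The arm moves only by the shell command python3 nudge.py [OPENING] [FORCE], which reads ROWS from standard input. ROWS is a JSON list of rows, 1 to 5 of them, each an object with the fields trans (a list: dx, dy, dz in a scale on which 1.0 is 80 cm), rot (a list: a rotation vector rx, ry, rz in shares of pi rad (1.0 is pi rad)); a field left out counts as zero; each row is the pose to reach, as a shift and turn from the pose commanded when the command began, along the tool's axes at that moment; what a row does not reach only later rows make up. A row lasts 1/10 s, in which the tool goes at most 50 mm and 0.15 rad, less where a joint would pass 70% of its speed; a pose out of reach is approached as far as the arm can. OPENING is the finger opening in mm, set as the command begins (- or left out keeps the last). The fingers move at their own pace and stop on an object; FORCE is the grip in N (left out, the last holds). Time passes only in rows, so rows that do not move let the fingers close. It prints the time, the measured TCP pose, the force, the opening and the grip force at its end. Shift and turn numbers lie between -1 and 1, and a call with a number outside is refused. Input that does not fit is refused with a message, and nothing moves.
- manip.read_state(): the state, without advancing time (a new reading comes with each control period).
- manip.camera(name): name is "scene" or "side" or "wrist"; returns (picture, depth): 400x640x3 uint8, red, green, blue; 400x640 float32, mm along the optical axis (not along the pixel's ray), 0 where there is no reading.
- manip.camera_info(name): a dict with "K" (3x3 intrinsics, pixels), "rvec" (rotation vector, rad) and "tvec" (3), from world to camera coordinates, as OpenCV has them; the wrist camera has in their place "mount" (4x4, takes a point from camera to tool coordinates, whose origin is the TCP and whose axes are the flange's). Camera axes: x right, y down, z forward; pixel columns grow to the right and rows downward; lengths in mm; the calibration is good to about 2 mm. A picture is of the moment at which its call begins: read the wrist's pose just before it. camera_info takes no time and is no camera call.
- manip.sign_off(): hands the job in; it is judged then, once.
The state is a dict: "clock": time; "joints": joint angles; "qd": joint speeds; "effort": joint torques, N m; "eef_pos": TCP position; "eef_rot": TCP orientation; "wrist_force": force on the tool from outside, world axes, zero at the start; "moment": the same for the moment, N m; "finger_gap": finger opening in mm; "finger_force": force on a finger pad.
Only numpy, scipy, OpenCV 4.12 (cv2) and the standard library are available. Lean on these libraries where they do the work, as an engineer would, in place of code of your own. Each camera call takes 0.05 s, during which the arm holds its last target. There are 200 camera calls.

## Task

Get the muffin carrier ready to be carried away: swing up both of its end latches until their hooks snap down behind the raised edge of the lid. Then prove that they hold: take the lid by its carrying handle, pull straight up with about 15 N, keep pulling for about two seconds, then let it down and let go. Leave the lid down on the carrier with both latches hooked, and do not knock over or push aside the things standing round it.

Things in the scene. Friction and masses are not known exactly. Their poses are not given: they have to be found in the camera images.
- carrier: White plastic tub with six filled muffin cases, 190 x 260 mm, rim 60 mm high, standing firmly on the worktop: it does not move. Origin: centre of its underside; x across (short side), y along (long side, the latches are at its +y and -y ends), z up.
- lid: Loose lid of about 0.3 kg lying in place on the tub: white rim 206 x 282 x 6 mm with a raised bead (2 mm high) along each end, clear dome 30 mm high, grey carrying handle. Origin: centre of the rim's underside, on the tub's rim (60 mm above the worktop); axes as the carrier's. A skirt keeps it from sliding. Once hooked, a pull of 15 N raises it about 4 mm.
- lid_handle (a point): Centre of the handle's bar: a bar 16 mm wide (along the lid's x), 14 mm high, 138 mm long (along y), its centre 78 mm above the lid's origin, on posts 124 mm apart; 41 mm free under the bar.
- latch_left (a joint): Angle of the left latch (at the carrier's +y end) about its hinge pin, in rad: 0 shut and hooked, grows as it leans outward and down, to 1.2 at most; starts between 0.35 and 0.8 and stays where it is left (stiff hinge). The pin lies level along the carrier's x axis, at y = +136 mm, z = 20 mm in the carrier's frame.
- latch_right (a joint): Angle of the right latch (at the carrier's -y end) about its hinge pin, in rad: 0 shut and hooked, grows as it leans outward and down, to 1.2 at most; starts between 0.35 and 0.8 and stays where it is left (stiff hinge). The pin lies level along the carrier's x axis, at y = -136 mm, z = 20 mm in the carrier's frame.
- strap_left: Grey sprung strap with the hook, 31 mm wide, in the left latch's white lever frame. Origin on the hinge pin; z runs along the strap (up when shut), y outward from the carrier. Its rounded hook (14 mm thick) points inward, its underside 47 mm above the pin. It can be drawn out 8 mm along z, at 1.5 N per mm, beginning at 1.5 N.
- strap_right: Grey sprung strap with the hook, 31 mm wide, in the right latch's white lever frame. Origin on the hinge pin; z runs along the strap (up when shut), y outward from the carrier. Its rounded hook (14 mm thick) points inward, its underside 47 mm above the pin. It can be drawn out 8 mm along z, at 1.5 N per mm, beginning at 1.5 N.
- tab_left (a point): Centre of the rounded top edge (6 mm thick, 49 mm long, level) of the thumb tab of the left latch's lever: 85 mm above and 19 mm outward of the hinge pin when shut. Push it inward and up from outside with closed fingertips; the hook rides over the lid's bead and snaps down in the last 0.2 rad. Under 10 N is enough.
- tab_right (a point): Centre of the rounded top edge (6 mm thick, 49 mm long, level) of the thumb tab of the right latch's lever: 85 mm above and 19 mm outward of the hinge pin when shut. Push it inward and up from outside with closed fingertips; the hook rides over the lid's bead and snaps down in the last 0.2 rad. Under 10 N is enough.
- timer: Round kitchen timer, 68 mm wide, 53 mm high, to the right of the carrier. A bystander. Origin: centre of its underside.
- spice_jar: Spice jar with a screw cap, 45 mm wide, 106 mm high, behind the carrier. A bystander. Origin: centre of its underside.
- colour_bottle_7: Small bottle, 32 mm wide, 87 mm high, the one nearest the carrier in the group of bottles on the left. A bystander. Origin: centre of its underside.
- spare_case: Filled paper muffin case, 69 mm wide, 35 mm high, left over on the worktop in front of the carrier's left end. A bystander. Origin: centre of its underside.

How it is judged (in metres and radians):
On the way, in this order (a step that is already met when the one before it is completed fails the run):
1. both latches are swung up and hooked behind the beads of the lid (value of joint each of latch_left, latch_right below 0.07 rad), for 0.2 s.
2. the lid is pulled up off the rim by the handle with about 15 N (11 N or more), so that both hooks carry the pull, for about two seconds (contact force between the fingers and lid above 2 N and contact force between lid and strap_left above 3 N and contact force between lid and strap_right above 3 N and z of lid in the frame of carrier above 0.0615 m), for 1.7 s.
At the end, for the whole second after the job is handed in: Both latches within 0.07 rad of shut, the lid down on the carrier's rim (within 2.5 mm) and at rest (all of step 1 and z of lid in the frame of carrier below 0.0625 m and linear speed of lid below 0.01 m/s); the robot touches nothing.
It fails at once if the pull is far too strong: with the lid pulled up, a hook carries more than 13 N (over 25 N on the handle) (z of lid in the frame of carrier above 0.0615 m and (contact force between lid and strap_left above 13 N or contact force between lid and strap_right above 13 N)).
It fails at once if the lid comes off or is lifted clear of the carrier (z of lid in the frame of carrier above 0.07 m).
It fails at once if a thing standing round the carrier is pushed aside or knocked over (distance of any of timer, spice_jar, colour_bottle_7, spare_case from where it was at the start of the episode above 0.02 m).
It also fails if it takes over 64 s, if anything falls off the work surface, if the arm or the gripper's body presses on something with over 40 N, if the wrist force passes 120 N, or if a joint passes its speed limit or range.

## Working session

There is one attempt and no reset: what is moved stays moved. The work goes in short steps, Python scripts to look and compute and a shell command to move; the robot and the scene stay as the last step left them, time stands still between calls to the robot, and variables do not carry over. Pictures are saved under pics/ and viewed, at most 10 in all, crops included, and the job is handed in when it is done.

```bash
ls; mkdir -p pics; cat > look.py <<'E'
import numpy as np,cv2,sys
from cell import manip
def grab(n,tag):
    s=manip.read_state(); p,d=manip.camera(n)
    cv2.imwrite(f'pics/{tag}.png',p[:,:,::-1]); np.savez(f'pics/{tag}.npz',p=p,d=d,pos=s['eef_pos'],rot=s['eef_rot'])
    return s
E
python3 - <<'E'
from look import *
np.set_printoptions(precision=3,suppress=True)
s=grab('scene','scene0'); grab('side','side0')
print(s, manip.grip_depth)
for n in('scene','side','wrist'): print(manip.camera_info(n))
E
```

```text
cell.py
nudge.py
pics
{'clock': 0.0, 'joints': array([ 1.126,  0.3  ,  1.522,  0.   ,  1.321, -0.067]), 'qd': array([-0.001, -0.001, -0.001,  0.001, -0.   , -0.   ]), 'effort': array([  0.001, -53.181, -35.274,   0.071,   0.024,  -0.   ]), 'eef_pos': array([202.757, 510.959, 204.885]), 'eef_rot': array([-3.14 , -0.   ,  2.764]), 'wrist_force': array([-0.297, -1.244,  0.309]), 'moment': array([ 0.027, -0.01 ,  0.017]), 'finger_force': 0.0, 'finger_gap': 94.00315897038712} -18.8
{'K': array([[416.823,   0.   , 307.751],
       [  0.   , 416.823, 205.774],
       [  0.   ,   0.   ,   1.   ]]), 'rvec': array([ 0.608, -2.737,  1.023]), 'tvec': array([ 508.853,  208.348, 1384.446])}
{'K': array([[388.21 ,   0.   , 323.29 ],
       [  0.   , 388.21 , 198.631],
       [  0.   ,   0.   ,   1.   ]]), 'rvec': array([ 0.027, -2.774,  1.439]), 'tvec': array([ 520.729,   80.112, 1151.249])}
{'K': array([[334.168,   0.   , 319.264],
       [  0.   , 334.168, 196.138],
       [  0.   ,   0.   ,   1.   ]]), 'mount': array([[   0.001,   -0.964,   -0.265,   77.743],
       [   1.   ,    0.001,    0.001,   -1.048],
       [  -0.001,   -0.265,    0.964, -178.789],
       [   0.   ,    0.   ,    0.   ,    1.   ]])}
```

View pics/scene0.png

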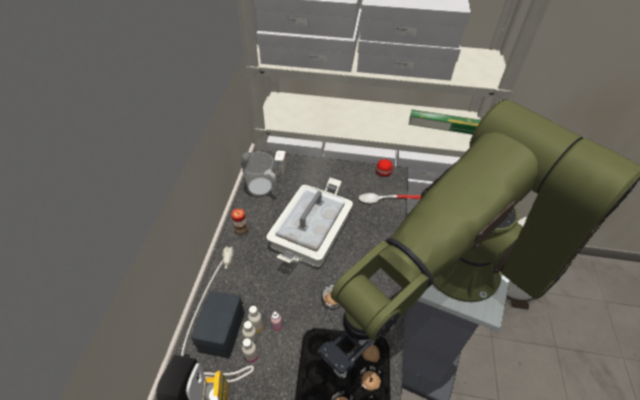

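View pics/side0.png

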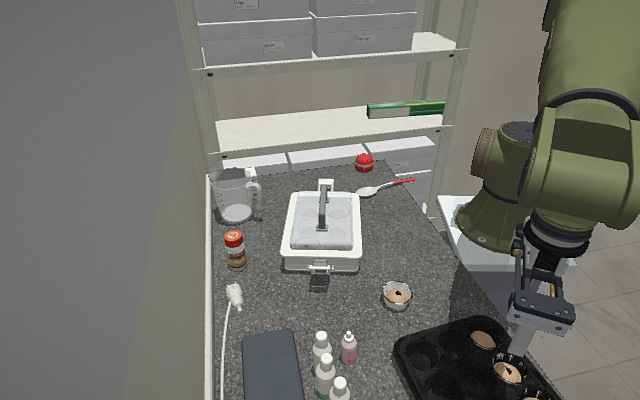

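The scene view shows the carrier at about (310,225), with its far latch at (333,185), its near latch at (288,259), the timer at (385,167), the jar at (239,220), bottle 7 at (277,320) and the case at (330,296). The side view shows the same things, with the handle at (322,208), the near tab at (320,268) and the far latch at (325,185).

```bash
cat >> look.py <<'E'
from scipy.spatial.transform import Rotation as Ro
def cloud(n,tag):
    z=np.load(f'pics/{tag}.npz'); p,d=z['p'],z['d']; ci=manip.camera_info(n); K=ci['K']
    v,u=np.mgrid[:400,:640]; c=np.stack([(u-K[0,2])/K[0,0]*d,(v-K[1,2])/K[1,1]*d,d],-1)
    if n=='wrist':
        M=ci['mount']; c=c@M[:3,:3].T+M[:3,3]; R=Ro.from_euler('xyz',z['rot']).as_matrix(); w=c@R.T+z['pos']
    else:
        R=cv2.Rodrigues(ci['rvec'])[0]; w=(c-ci['tvec'])@R
    w[d==0]=np.nan
    return p.astype(int),w
E
python3 - <<'E'
from look import *
np.set_printoptions(precision=1,suppress=True,linewidth=150)
for n,(x0,x1,y0,y1) in {'scene':(255,365,170,275),'side':(270,370,170,295)}.items():
    p,w=cloud(n,n+'0'); m=np.zeros(p.shape[:2],bool); m[y0:y1,x0:x1]=1
    print(n)
    h=np.histogram(w[m][:,2],bins=np.arange(-10,170,5)); print(h[0])
    k=m&(w[...,2]>58)&(w[...,2]<74)&(p.min(-1)>130)
    r=cv2.minAreaRect(w[k][:,:2].astype(np.float32)); print('rim',r,np.nanmedian(w[k][:,2]))
    k=m&(w[...,2]>125)&(w[...,2]<155); q=w[k]; print('bar',len(q),cv2.minAreaRect(q[:,:2].astype(np.float32)),np.percentile(q[:,2],[5,50,95]))
    for nm,px in {'scene':dict(timer=(385,167),jar=(239,216),b7=(277,320),case=(330,296),lf=(333,185),ln=(288,259)),'side':dict(timer=(364,160),jar=(234,237),b7=(349,347),case=(397,295),lf=(325,185),ln=(320,268))}[n].items():
        print(nm,np.nanmedian(w[px[1]-2:px[1]+3,px[0]-2:px[0]+3].reshape(-1,3),0))
    print('table',np.nanmedian(w[(300 if n=='side' else 280):(310 if n=='side' else 285),(330 if n=='side' else 250):(360 if n=='side' else 270)].reshape(-1,3),0))
E
```

```text
scene
[  95 2276 3453  431  109   79   92   91   73   75   66   43   31   35  349  870  230  118  149  869 1263  117   30   23   27   21   30   33   34
   31   81   67    0    0    0]
rim ((536.8722534179688, 49.11192321777344), (320.321044921875, 382.4957275390625), 38.723960876464844) 66.74110081183628
bar 246 ((611.234130859375, 19.333213806152344), (128.55563354492188, 284.1837158203125), 62.266300201416016) [127.6 142.5 148.1]
timer [ 371.5 -310.    47.7]
jar [728.2 185.6 106. ]
b7 [452.  445.2  59.5]
case [344.7 300.3  28.5]
lf [ 517.2 -126.    61.7]
ln [512.  256.   79.8]
table [581.7 327.6   0.3]
side
[   9 1251 4826  117  118   85   90  105   99   95  104  107   33   19  192 1494  186  120  178  790 2035   58   11   13   10   12   11   11   10
   18   88   97    0    0    0]
rim ((519.6868896484375, 52.155242919921875), (388.1156311035156, 206.13560485839844), 88.8002700805664) 67.02126343506382
bar 224 ((519.915771484375, 70.876953125), (137.9563751220703, 16.10593605041504), 89.30947875976562) [130.5 144.8 147.4]
timer [ 382.5 -306.    48.3]
jar [735.1 187.  107.6]
b7 [460.  452.4  58.1]
case [343.  294.8  28.1]
lf [515.    7.8 143.4]
ln [521.9 264.1  82.2]
table [464.9 301.9   1. ]
```

```bash
python3 - <<'E'
from look import *
np.set_printoptions(precision=1,suppress=True,linewidth=150)
for n in('scene','side'):
    p,w=cloud(n,n+'0'); X,Y,Z=[w[...,i] for i in range(3)]
    near=(abs(X-520)<130)&(abs(Y-70)<260)
    k=near&(Z>125)&(Z<155)&(abs(Y-70)<90)&(abs(X-520)<25)
    r=cv2.minAreaRect(w[k][:,:2].astype(np.float32)); 
    c,s,_=0,0,0; f=np.polyfit(Y[k],X[k],1); print(n,'bar',k.sum(),r,'yaw',-f[0],'ztop',np.percentile(Z[k],[50,90]))
    k=near&(Z>60)&(Z<73)&(p.min(-1)>120)&(abs(Y-70)<155)
    q=w[k]; print(' rim x',np.percentile(q[:,0],[1,99]),'y(|x-520|>40)',np.percentile(q[abs(q[:,0]-520)>40][:,1],[1,99]),cv2.minAreaRect(q[:,:2].astype(np.float32)))
    for nm,sg in(('L',1),('R',-1)):
        k=near&(sg*(Y-70)>146)&(Z>25)&(abs(X-520)<40); q=w[k]; print(nm,k.sum())
        if k.sum()>5:
            o=np.argsort(-sg*q[:,1])[:8]; print(' outermost',q[o].tolist() and q[o]); 
            h=q[np.argsort(-q[:,2])[:6]]; print(' highest',h); print(' x range',q[:,0].min(),q[:,0].max())
E
```

```text
scene bar 186 ((519.2493896484375, 68.54591369628906), (139.270751953125, 17.7547607421875), 88.98282623291016) yaw -0.02239525489834017 ztop [143.9 147.3]
 rim x [417.4 623.4] y(|x-520|>40) [-72.4 208.2] ((520.7317504882812, 66.95318603515625), (287.414794921875, 207.73294067382812), 88.90553283691406)
L 141
 outermost [[535.8 268.   86.8]
 [532.2 268.   89. ]
 [519.1 266.4  83.9]
 [512.  266.1  88.1]
 [501.8 265.9  83. ]
 [544.3 265.7  84. ]
 [516.  265.5  84.7]
 [537.5 264.8  87. ]]
 highest [[540.9 264.7  90.3]
 [532.2 268.   89. ]
 [512.  266.1  88.1]
 [509.2 264.8  88. ]
 [531.5 262.6  87.8]
 [527.  264.5  87.6]]
 x range 499.59226413613067 548.0247372716417
R 166
 outermost [[ 497.2 -146.8   65.1]
 [ 537.6 -145.6   70.3]
 [ 504.4 -144.1   69.8]
 [ 520.2 -143.    69.4]
 [ 515.9 -142.2   72. ]
 [ 531.9 -141.9   70.7]
 [ 523.3 -140.8   70.1]
 [ 499.  -140.7   69.9]]
 highest [[ 526.1 -137.1   77.6]
 [ 505.7  -98.6   74.6]
 [ 514.3 -128.5   74.6]
 [ 506.4 -138.6   74. ]
 [ 519.4 -121.7   73.5]
 [ 501.2 -135.9   73.4]]
 x range 492.6846221925706 539.796460029684
side bar 224 ((519.
[... 358 characters left out ...]
6]
 [501.1 267.5  83.2]
 [512.6 267.5  83. ]
 [538.  267.4  85.7]
 [517.2 267.3  82.7]
 [540.3 267.2  85.5]]
 highest [[501.1 265.6  87.8]
 [542.7 263.1  87.7]
 [510.3 265.3  87.3]
 [538.  265.6  87.2]
 [521.9 265.1  86.9]
 [515.  264.8  86.7]]
 x range 498.96528010256077 547.5368281745478
R 143
 outermost [[ 518.2 -141.9   69.8]
 [ 502.2 -141.    70.5]
 [ 514.9 -140.3   70.8]
 [ 508.6 -139.5   71.4]
 [ 524.5 -139.1   71.5]
 [ 511.7 -139.1   71.7]
 [ 499.  -139.    71.8]
 [ 492.7 -138.7   72. ]]
 highest [[ 495.8 -136.3   73.5]
 [ 527.6 -136.5   73.2]
 [ 505.4 -137.3   72.9]
 [ 537.1 -137.2   72.7]
 [ 521.2 -137.4   72.7]
 [ 530.8 -137.3   72.6]]
 x range 492.42174999442574 540.0758086999377
```

Careful with the scale: shifts go in shares of 80 cm and turns go in shares of pi rad. That gives: -210 mm / 800 = -0.2625, -168 mm / 800 = -0.21, 0.52 rad / 3.1416 = 0.1655.

```bash
cat > rel.py <<'E'
# shift/turn from present pose to target x y z yaw (tool down), in tool axes
from look import *
t=list(map(float,sys.argv[1:])); s=manip.read_state()
R=Ro.from_euler('xyz',s['eef_rot']); T=Ro.from_euler('xyz',[np.pi,0,t[3]])
print(np.round(R.inv().apply(np.array(t[:3])-s['eef_pos']),1),np.round((R.inv()*T).as_rotvec(),3),'F',np.round(s['wrist_force'],1))
E
python3 rel.py 524 300 205 1.553
echo '[{"trans": [-0.0525,-0.01,0],"rot": [0,0,0.0414]},{"trans": [-0.105,-0.0213,0],"rot": [0,0,0.0828]},{"trans": [-0.1575,-0.0325,0],"rot": [0,0,0.1241]},{"trans": [-0.21,-0.0438,0],"rot": [0,0,0.1655]},{"trans": [-0.2625,-0.0538,0],"rot": [0,0,0.2069]}]' | python3 nudge.py 0 20
python3 rel.py 524 300 205 1.553
```

```text
[-376.4  -77.6   -0. ] [-1.000e-03  1.000e-03  1.211e+00] F [-0.6 -0.4 -0.3]
clock: 0.6
eef_pos: [383.4, 392.5, 205.3]
eef_rot: [-3.141, 0.0, 2.108]
wrist_force: [0.2, 1.3, -0.2]
finger_gap: 57.2
finger_force: 0.0
[-151.4   73.4    0.2] [-0.     0.     0.555] F [ 0.2  1.3 -0.2]
```

In the tool's units: -150 mm / 800 = -0.1875, -105 mm / 800 = -0.1313, 0.556 rad / 3.1416 = 0.177.

```bash

echo '[{"trans": [-0.0438,0.0213,0],"rot": [0,0,0.0446]},{"trans": [-0.0875,0.0425,0],"rot": [0,0,0.0891]},{"trans": [-0.1313,0.0638,0],"rot": [0,0,0.1337]},{"trans": [-0.1875,0.0913,0],"rot": [0,0,0.177]},{"trans": [-0.1875,0.0913,0],"rot": [0,0,0.177]}]' | python3 nudge.py 0 20
python3 rel.py 524 292 72 1.553
```

```text
clock: 1.1
eef_pos: [525.5, 299.7, 204.5]
eef_rot: [-3.141, 0.001, 1.549]
wrist_force: [-0.9, 1.2, -0.7]
finger_gap: 17.7
finger_force: 0.0
[ -7.6  -1.3 132.5] [-0.     0.001 -0.004] F [-0.9  1.2 -0.7]
```

```bash

echo '[{"trans": [-0.0025,0,0.05]},{"trans": [-0.005,0,0.1]},{"trans": [-0.0075,0,0.1375]},{"trans": [-0.01,0,0.165]},{"trans": [-0.01,0,0.165]}]' | python3 nudge.py 0 20
python3 - <<'E'
from look import *
grab('side','side1')
im=cv2.imread('pics/side1.png'); cv2.imwrite('pics/side1c.png',cv2.resize(im[160:320,220:420],None,fx=3,fy=3))
E
python3 rel.py 524 276 72 1.553
```

```text
clock: 1.6
eef_pos: [520.2, 294.5, 70.3]
eef_rot: [-3.136, 0.003, 1.559]
wrist_force: [-0.2, 0.3, 0.5]
finger_gap: 0.1
finger_force: 0.0
[-19.    3.    0.6] [-0.002  0.001  0.006] F [-0.1 -0.6  1.1]
```

View pics/side1c.png

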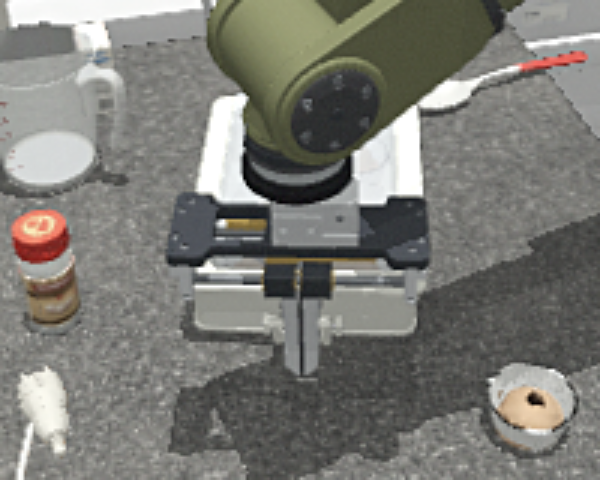

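The crop shows the closed fingertips (tip at (302,375)) just outside the left tab and clear of everything else. I'll push along the arc.

In the tool's units: -28 mm / 800 = -0.035, -23 mm / 800 = -0.0288.

```bash

echo '[{"trans": [-0.01,0,0]},{"trans": [-0.0225,0,-0.0025]},{"trans": [-0.0288,0,-0.0063]},{"trans": [-0.035,0,-0.01]},{"trans": [-0.035,0,-0.01]}]' | python3 nudge.py 0 20
echo '[{"trans": [-0.0038,0,-0.0025]},{"trans": [-0.0075,0,-0.005]},{"trans": [-0.0113,0,-0.0063]},{"trans": [-0.015,0,-0.0088]},{"trans": [-0.015,0,-0.0088]}]' | python3 nudge.py
python3 rel.py 524 242 90 1.553
```

```text
clock: 2.15
eef_pos: [522.2, 266.5, 82.5]
eef_rot: [3.14, -0.0, 1.557]
wrist_force: [-0.6, -0.9, 0.2]
finger_gap: 0.6
finger_force: 0.0
clock: 2.65
eef_pos: [521.6, 254.7, 88.6]
eef_rot: [3.142, 0.0, 1.558]
wrist_force: [-0.5, -0.1, 0.8]
finger_gap: 0.6
finger_force: 0.0
[-12.7   2.5  -1.4] [0.    0.    0.005] F [-0.5 -0.1  0.8]
```

```bash

echo '[{"trans": [-0.0038,0,0]},{"trans": [-0.0075,0,-0.0013]},{"trans": [-0.0113,0,-0.0013]},{"trans": [-0.015,0,-0.0013]},{"trans": [-0.015,0,-0.0013]}]' | python3 nudge.py
echo '[{"trans": [-0.0025,0,0]},{"trans": [-0.005,0,0]},{"trans": [-0.005,0,0]}]' | python3 nudge.py
echo '[{"trans": [-0.0025,0,0]},{"trans": [-0.005,0,0]},{"trans": [-0.005,0,0]}]' | python3 nudge.py
```

```text
clock: 3.15
eef_pos: [521.4, 242.5, 89.3]
eef_rot: [-3.141, 0.0, 1.557]
wrist_force: [0.8, 0.7, -0.4]
finger_gap: 0.5
finger_force: 0.0
clock: 3.45
eef_pos: [521.3, 238.8, 89.4]
eef_rot: [-3.141, 0.0, 1.558]
wrist_force: [-0.1, 0.5, -0.1]
finger_gap: 0.3
finger_force: 0.0
clock: 3.75
eef_pos: [521.3, 234.8, 89.4]
eef_rot: [-3.142, 0.0, 1.558]
wrist_force: [-0.4, -0.6, -0.1]
finger_gap: 0.3
finger_force: 0.0
```

```bash

python3 - <<'E'
from look import *
np.set_printoptions(precision=1,suppress=True,linewidth=150)
grab('side','side2'); grab('scene','scene2')
im=cv2.imread('pics/side2.png'); cv2.imwrite('pics/side2c.png',cv2.resize(im[200:300,270:370],None,fx=6,fy=6,interpolation=cv2.INTER_NEAREST))
p,w=cloud('side','side2')
for x0,x1 in((496,506),(538,552)):
    k=(w[...,0]>x0)&(w[...,0]<x1)&(w[...,1]>205)&(w[...,1]<300)&(w[...,2]>15)&(w[...,2]<130); q=w[k]; print(q[np.argsort(-q[:,1])][:25])
E
```

```text
[[501.5 226.1 107.3]
 [503.9 226.  110.4]
 [503.9 225.7 107. ]
 [499.2 225.3 106.6]
 [501.6 224.8 109.3]
 [501.6 223.2 101.5]
 [499.2 222.4 107.2]
 [501.6 221.3  96.5]
 [504.  221.3  99.7]
 [504.  221.1  96.3]
 [504.  221.   86.5]
 [501.5 220.9  63.2]
 [499.2 220.4  98.9]
 [501.6 220.4  85.9]
 [501.6 220.4  76. ]
 [501.5 220.3  49.1]
 [501.6 220.3  92.3]
 [499.2 220.3  92.4]
 [501.5 220.1  35.1]
 [504.  220.1  82.3]
 [504.  220.1  35. ]
 [504.  220.1  28. ]
 [499.2 220.   95.3]
 [501.5 219.9  20.8]
 [504.  219.8  72.2]]
[[541.7 225.5 106.2]
 [544.1 225.5 106.2]
 [541.8 224.3 108.3]
 [539.5 224.2 105. ]
 [539.5 224.1 101.7]
 [539.4 223.7 107.7]
 [541.7 223.5 110.8]
 [546.6 223.2 107.2]
 [544.4 222.2  99.9]
 [544.3 222.  106.2]
 [539.5 220.8 108.3]
 [543.  220.5  62.2]
 [544.3 220.4 107.9]
 [541.4 220.1  23.9]
 [544.7 220.   94.7]
 [542.6 219.9  81.5]
 [542.2 219.5  97.5]
 [545.5 219.5  61.2]
 [545.  219.4  84.4]
 [539.9 219.4  94.2]
 [540.9 219.3  47.5]
 [545.5 219.2  64.2]
 [547.  219.  100.2]
 [543.5 219.   43.6]
 [540.  218.9  90.5]]
```

View pics/side2c.png

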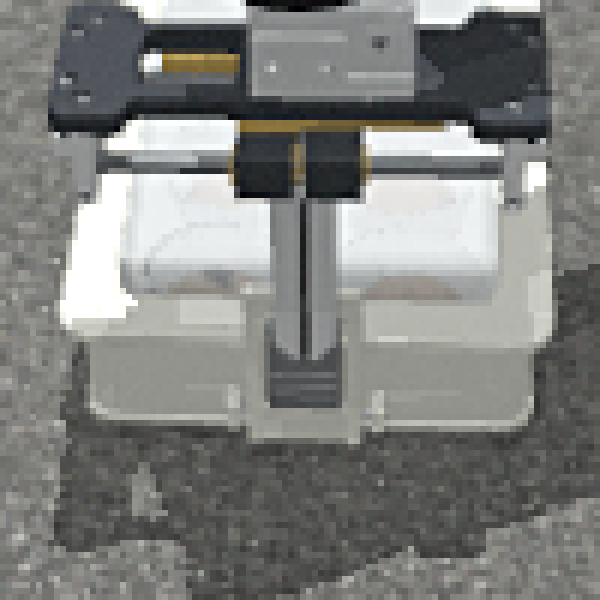

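The crop shows the left latch standing upright, its lever plate at (305,370) and the fingers at (305,340), so it is shut or nearly so. I'll press on until the force rises.

In the tool's units: -2 mm / 800 = -0.0025.

```bash

echo '[{"trans": [-0.0025,0,0]},{"trans": [-0.0025,0,0]}]' | python3 nudge.py
echo '[{"trans": [-0.0025,0,0]},{"trans": [-0.0025,0,0]}]' | python3 nudge.py
```

```text
clock: 4.05
eef_pos: [521.3, 234.3, 89.5]
eef_rot: [3.141, -0.002, 1.558]
wrist_force: [0.6, 9.6, -1.4]
finger_gap: 0.4
finger_force: 4.9
clock: 4.25
eef_pos: [521.2, 233.8, 89.6]
eef_rot: [3.14, -0.005, 1.558]
wrist_force: [0.8, 21.5, -3.9]
finger_gap: 0.5
finger_force: 10.7
```

In the tool's units: -100 mm / 800 = -0.125, -90 mm / 800 = -0.1125.

```bash

echo '[{"trans": [0.0125,0,0]},{"trans": [0.0275,0,-0.0125]},{"trans": [0.0275,0,-0.0625]},{"trans": [0.0275,0,-0.1125]},{"trans": [0.0275,0,-0.125]}]' | python3 nudge.py
echo '[{"trans": [-0.06,0,0]},{"trans": [-0.12,0,0]},{"trans": [-0.18,-0.0013,0]},{"trans": [-0.24,-0.0038,0]},{"trans": [-0.3,-0.005,0]}]' | python3 nudge.py
python3 rel.py 516 -166 56 1.553
```

```text
clock: 4.75
eef_pos: [522.9, 254.0, 194.7]
eef_rot: [3.135, -0.002, 1.558]
wrist_force: [-0.3, 0.1, 0.1]
finger_gap: 0.3
finger_force: 0.0
clock: 5.25
eef_pos: [514.0, 11.5, 189.6]
eef_rot: [-3.141, 0.0, 1.558]
wrist_force: [1.0, -0.6, 0.8]
finger_gap: 0.3
finger_force: 0.0
[-177.5    4.3  133.7] [-0.     0.     0.005] F [ 1.  -0.6  0.8]
```

In the tool's units: -177 mm / 800 = -0.2213, -135 mm / 800 = -0.1688.

```bash

echo '[{"trans": [-0.0563,0.0013,0]},{"trans": [-0.1125,0.0025,0]},{"trans": [-0.1688,0.0038,0]},{"trans": [-0.2213,0.005,0]},{"trans": [-0.2213,0.005,0]}]' | python3 nudge.py
python3 - <<'E'
from look import *
np.set_printoptions(precision=1,suppress=True,linewidth=150)
for c in('side','wrist'):
    grab(c,c+'3')
    p,w=cloud(c,c+'3')
    for x0,x1,s in((492,550,1),(480,552,-1)):
        k=(w[...,0]>x0)&(w[...,0]<x1)&(s*(w[...,1]-70)>142)&(s*(w[...,1]-70)<250)&(w[...,2]>25)&(w[...,2]<125); q=w[k]; print(c,s,k.sum(),'\n',q[np.argsort(-s*q[:,1])][:40:4])
E
python3 rel.py 516 -166 56 1.553
```

```text
clock: 5.75
eef_pos: [515.8, -167.7, 189.2]
eef_rot: [-3.141, 0.001, 1.554]
wrist_force: [-0.3, -0.1, 0.2]
finger_gap: 0.7
finger_force: 0.0
side 1 456 
 [[511.  227.5 108.4]
 [529.9 226.3 107.1]
 [544.  225.6 109.5]
 [527.5 225.3 109.4]
 [518.1 225.  109.2]
 [513.4 224.6 105.8]
 [534.7 223.9 104.8]
 [537.1 223.6 107.7]
 [522.9 223.2 104.4]
 [508.7 223.2 107.7]]
side -1 141 
 [[ 527.7 -141.8   69.9]
 [ 508.6 -139.6   71.4]
 [ 492.7 -139.    71.9]
 [ 537.2 -137.9   72.2]
 [ 502.2 -136.2   69.8]
 [ 521.2 -135.4   70.2]
 [ 495.8 -134.9   70.7]
 [ 530.7 -134.2   70.9]
 [ 499.  -132.2   68.6]
 [ 499.  -131.6   72.8]]
wrist 1 0 
 []
wrist -1 3491 
 [[ 537.6 -145.    69.2]
 [ 536.7 -144.8   69.8]
 [ 515.9 -144.8   68.3]
 [ 504.9 -144.8   67.6]
 [ 525.8 -144.7   69.7]
 [ 528.5 -144.6   70.3]
 [ 515.  -144.6   69.4]
 [ 524.  -144.6   70.4]
 [ 503.2 -144.5   69. ]
 [ 504.1 -144.4   69.4]]
[-1.900e+00  1.000e-01  1.333e+02] [-0.001 -0.     0.003] F [-0.2  0.1 -0.7]
```

In the tool's units: 133 mm / 800 = 0.1663, 115 mm / 800 = 0.1438.

```bash

echo '[{"trans": [0,0,0.05]},{"trans": [0,0,0.1]},{"trans": [0,0,0.1438]},{"trans": [0,0,0.1663]},{"trans": [0,0,0.1663]}]' | python3 nudge.py
echo '[{"trans": [0.0113,0,0]},{"trans": [0.0225,0,-0.0025]},{"trans": [0.0288,0,-0.0088]},{"trans": [0.035,0,-0.0163]},{"trans": [0.035,0,-0.0163]}]' | python3 nudge.py
python3 rel.py 516 -126 79 1.553
```

```text
clock: 6.35
eef_pos: [515.1, -162.0, 54.2]
eef_rot: [-3.137, -0.002, 1.559]
wrist_force: [0.6, 0.4, 0.4]
finger_gap: 0.5
finger_force: 0.0
clock: 6.85
eef_pos: [517.1, -135.2, 71.0]
eef_rot: [3.14, 0.0, 1.559]
wrist_force: [0.7, -0.3, -0.2]
finger_gap: 0.4
finger_force: 0.0
[ 9.2 -1.2 -8. ] [0.002 0.    0.006] F [ 0.7 -0.3 -0.2]
```

In the tool's units: 18 mm / 800 = 0.0225, 14 mm / 800 = 0.0175.

```bash

echo '[{"trans": [0.0038,0,-0.0038]},{"trans": [0.0075,0,-0.0075]},{"trans": [0.0113,0,-0.01]},{"trans": [0.0175,0,-0.0138]},{"trans": [0.0225,0,-0.0163]}]' | python3 nudge.py
echo '[{"trans": [0.005,0,-0.0025]},{"trans": [0.01,0,-0.0038]},{"trans": [0.0138,0,-0.005]},{"trans": [0.0175,0,-0.0063]},{"trans": [0.0175,0,-0.0063]}]' | python3 nudge.py
echo '[{"trans": [0.0025,0,0]},{"trans": [0.005,0,-0.0013]},{"trans": [0.0075,0,-0.0013]},{"trans": [0.0075,0,-0.0013]}]' | python3 nudge.py
```

```text
clock: 7.35
eef_pos: [516.8, -117.6, 82.8]
eef_rot: [3.141, 0.0, 1.558]
wrist_force: [-0.4, -2.5, 0.4]
finger_gap: 0.4
finger_force: 1.3
clock: 7.85
eef_pos: [516.9, -103.4, 87.5]
eef_rot: [-3.141, -0.0, 1.558]
wrist_force: [0.6, -0.3, -0.2]
finger_gap: 0.6
finger_force: 0.0
clock: 8.25
eef_pos: [516.9, -99.7, 88.4]
eef_rot: [-3.142, 0.003, 1.558]
wrist_force: [-0.8, -15.5, -3.0]
finger_gap: 0.6
finger_force: 7.8
```

In the tool's units: 2 mm / 800 = 0.0025.

```bash

echo '[{"trans": [0.0025,0,0]},{"trans": [0.0025,0,0]},{"trans": [0.0025,0,0]}]' | python3 nudge.py
python3 - <<'E'
from look import *
grab('wrist','wrist4')
E
```

```text
clock: 8.55
eef_pos: [516.9, -99.3, 88.4]
eef_rot: [3.141, 0.006, 1.557]
wrist_force: [-1.3, -28.9, -4.5]
finger_gap: 0.5
finger_force: 13.7
```

View pics/wrist4.png

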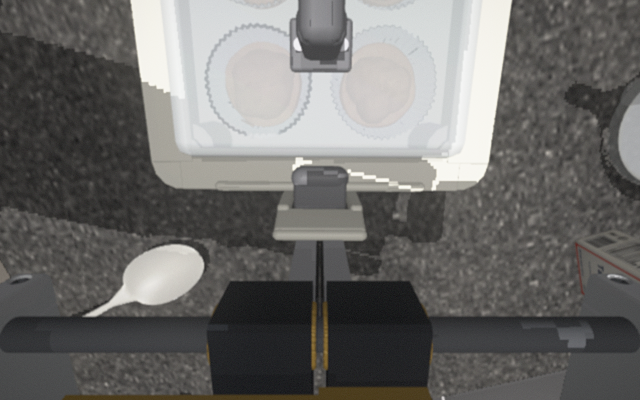

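The wrist view shows the right tab at (320,222), the hook at (320,180) lying over the bead line (v≈185), and the handle post at (320,50). It looks shut. I'll back off and measure both ends from matching wrist positions.

In the tool's units: -115 mm / 800 = -0.1438, -90 mm / 800 = -0.1125.

```bash

echo '[{"trans": [-0.0125,0,0]},{"trans": [-0.03,0,-0.0125]},{"trans": [-0.03,0,-0.0625]},{"trans": [-0.03,0,-0.1125]},{"trans": [-0.03,0,-0.1438]}]' | python3 nudge.py
python3 - <<'E'
from look import *
np.set_printoptions(precision=1,suppress=True,linewidth=150)
print(grab('wrist','wrist5')['eef_pos'])
p,w=cloud('wrist','wrist5')
k=(w[...,0]>490)&(w[...,0]<545)&(w[...,1]<-60)&(w[...,1]>-140)&(w[...,2]>25)&(w[...,2]<125); q=w[k]
print('tab top',q[q[:,2]>101][:,1].min(),q[q[:,2]>101].mean(0),len(q))
k=(abs(w[...,0]-517)<8)&(w[...,1]<-40)&(w[...,1]>-140)&(w[...,2]>25); q=w[k]
for y in np.arange(-110,-40,3): 
    a=q[abs(q[:,1]-y)<1.5]; print(y,np.round(np.median(a[:,2]),1) if len(a) else '',end='; ')
k=((abs(w[...,0]-470)<15)|(abs(w[...,0]-565)<15))&(w[...,1]<-40)&(w[...,1]>-100)&(w[...,2]>25); q=w[k]; print()
for y in np.arange(-80,-50,2):
    a=q[abs(q[:,1]-y)<1]; print(y,np.round(np.median(a[:,2]),1) if len(a) else '',end='; ')
E
```

```text
clock: 9.1
eef_pos: [517.2, -120.5, 207.2]
eef_rot: [3.138, 0.001, 1.558]
wrist_force: [-0.3, 0.4, -0.6]
finger_gap: 0.2
finger_force: 0.0
[ 517.2 -120.5  207.2]
tab top -91.30386656178712 [516.3 -87.2 105.9] 2237
-110 250.1; -107 323.2; -104 328.3; -101 328.4; -98 327.9; -95 327.8; -92 327.7; -89 322.6; -86 320.3; -83 98.4; -80 80.1; -77 79.1; -74 79.2; -71 79.1; -68 79.5; -65 80.3; -62 79.6; -59 76.6; -56 65.1; -53 65.1; -50 84.8; -47 87.8; -44 88.9; -41 89.7; 
-80 ; -78 ; -76 66.9; -74 67.5; -72 67.5; -70 66.8; -68 65.5; -66 65.3; -64 65.4; -62 65.4; -60 65.2; -58 65.3; -56 65.2; -54 65.2; -52 66.1;
```

```bash

echo '[{"trans": [0.0563,0,0]},{"trans": [0.1125,0.0013,0]},{"trans": [0.1688,0.0025,0]},{"trans": [0.225,0.0038,0]},{"trans": [0.2338,0.0038,0]}]' | python3 nudge.py 60 20
python3 - <<'E'
from look import *
np.set_printoptions(precision=1,suppress=True,linewidth=150)
print(grab('wrist','wrist6')['eef_pos'])
p,w=cloud('wrist','wrist6')
k=(abs(w[...,0]-519)<30)&(abs(w[...,1]-70)<90)&(w[...,2]>120)&(w[...,2]<155); q=w[k]
print(cv2.minAreaRect(q[:,:2].astype(np.float32)),np.percentile(q[:,2],[5,50,95]),np.polyfit(q[:,1],q[:,0],1))
for t in ('side3','scene2'):
    p,w=cloud(t[:-1],t);k=(abs(w[...,0]-519)<25)&(abs(w[...,1]-70)<80)&(w[...,2]>138)&(w[...,2]<155);q=w[k];print(t,np.median(q,0),q[:,0].min(),q[:,0].max(),q[:,1].min(),q[:,1].max())
p,w=cloud('wrist','wrist6')
k=(abs(w[...,0]-521)<25)&(w[...,1]>195)&(w[...,1]<250)&(w[...,2]>60); q=w[k]; print('Lmax',q[:,1].max() if len(q) else '')
for y in np.arange(180,232,3):
    a=q[abs(q[:,1]-y)<1.5]; print(y,np.round(np.median(a[:,2]),1) if len(a) else '',end='; ')
E
python3 rel.py 519.5 67.5 119 1.553
```

```text
clock: 9.65
eef_pos: [522.0, 70.5, 204.0]
eef_rot: [3.141, -0.001, 1.561]
wrist_force: [1.0, -0.6, 0.8]
finger_gap: 36.8
finger_force: 0.0
[522.   70.5 204. ]
((519.55712890625, 66.93342590332031), (136.99777221679688, 17.87770652770996), 88.7611312866211) [139.8 143.9 145.4] [  0.  518.1]
side3 [519.9  80.4 145.2] 511.5614700718514 528.4245099686632 2.428390377529784 137.1889338115547
scene2 [517.  120.1 144.1] 512.6238855486196 525.8229292979763 94.41688267875236 137.2250534700391
Lmax 221.79652943624671
180 ; 183 ; 186 ; 189 ; 192 ; 195 78.9; 198 79.4; 201 78.8; 204 78.6; 207 78.8; 210 79.1; 213 89.9; 216 99.6; 219 106.4; 222 107.4; 225 ; 228 ; 231 ; [-2.  -2.5 84.9] [ 0.    -0.001  0.008] F [ 0.2  1.  -0.2]
```

View pics/wrist6.png

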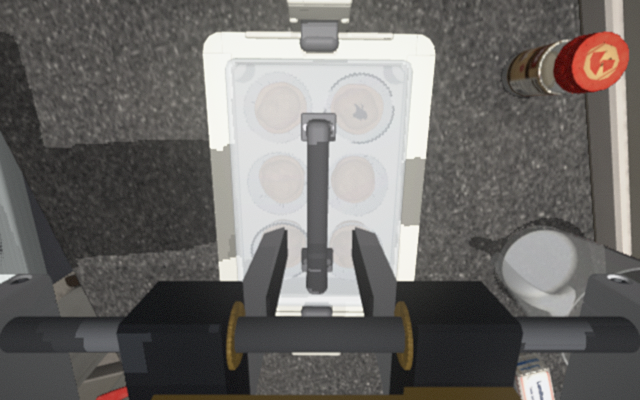

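The wrist view shows the bar from (317,125) to (317,290) with the open fingers on either side of it, and the left hook at (320,37) over the bead at the same height as the right one. Both are hooked. Next I'll descend and grip.

```bash

echo '[{"trans": [-0.0013,-0.0013,0]},{"trans": [-0.0025,-0.0025,0.0188]},{"trans": [-0.0038,-0.0025,0.0563]},{"trans": [-0.0038,-0.0025,0.0938]},{"trans": [-0.0038,-0.0025,0.1063]}]' | python3 nudge.py 60 20
echo '[{},{}]' | python3 nudge.py
python3 rel.py 519.5 67.5 119 1.553
```

```text
clock: 10.2
eef_pos: [519.0, 62.3, 116.1]
eef_rot: [-3.138, 0.0, 1.556]
wrist_force: [-0.1, 0.7, -0.2]
finger_gap: 60.2
finger_force: 0.0
clock: 10.4
eef_pos: [520.8, 63.5, 119.8]
eef_rot: [3.14, -0.0, 1.557]
wrist_force: [0.4, 0.0, 0.5]
finger_gap: 60.4
finger_force: 0.0
[ 4.  -1.3  0.8] [ 0.001 -0.     0.004] F [0.4 0.  0.5]
```

Centre over the bar, then close.

In the tool's units: 4 mm / 800 = 0.005, 2 mm / 800 = 0.0025.

```bash

echo '[{"trans": [0.0025,-0.0006,0]},{"trans": [0.005,-0.0013,0]},{"trans": [0.005,-0.0013,0]},{"trans": [0.005,-0.0013,0]},{"trans": [0.005,-0.0013,0]}]' | python3 nudge.py 0 40
echo '[{},{},{},{},{}]' | python3 nudge.py
```

```text
clock: 10.9
eef_pos: [519.2, 68.1, 118.6]
eef_rot: [3.141, 0.0, 1.558]
wrist_force: [0.2, 0.0, 0.3]
finger_gap: 23.5
finger_force: 0.0
clock: 11.4
eef_pos: [519.3, 68.1, 118.5]
eef_rot: [3.141, -0.0, 1.558]
wrist_force: [2.2, 0.1, 1.3]
finger_gap: 15.7
finger_force: 40.0
```

In the tool's units: -2 mm / 800 = -0.0025, -1.5 mm / 800 = -0.0019.

```bash

echo '[{"trans": [0,0,-0.0006]},{"trans": [0,0,-0.0013]},{"trans": [0,0,-0.0019]},{"trans": [0,0,-0.0025]},{"trans": [0,0,-0.0025]}]' | python3 nudge.py
echo '[{"trans": [0,0,-0.0006]},{"trans": [0,0,-0.0013]},{"trans": [0,0,-0.0013]},{"trans": [0,0,-0.0013]}]' | python3 nudge.py
```

```text
clock: 11.9
eef_pos: [518.9, 68.1, 120.1]
eef_rot: [-3.141, 0.0, 1.558]
wrist_force: [0.7, -0.2, -7.1]
finger_gap: 15.4
finger_force: 40.0
clock: 12.3
eef_pos: [518.9, 68.1, 121.2]
eef_rot: [-3.141, 0.0, 1.558]
wrist_force: [0.4, 0.5, -10.5]
finger_gap: 15.9
finger_force: 40.0
```

In the tool's units: -1.4 mm / 800 = -0.0018, -1 mm / 800 = -0.0013.

```bash

echo '[{"trans": [0,0,-0.0006]},{"trans": [0,0,-0.0013]},{"trans": [0,0,-0.0018]},{"trans": [0,0,-0.0018]}]' | python3 nudge.py
echo '[{},{},{},{},{}]' | python3 nudge.py
```

```text
clock: 12.7
eef_pos: [518.9, 68.1, 122.6]
eef_rot: [-3.141, 0.0, 1.558]
wrist_force: [0.6, -0.1, -14.9]
finger_gap: 15.3
finger_force: 40.0
clock: 13.2
eef_pos: [519.0, 68.1, 122.7]
eef_rot: [-3.141, 0.0, 1.558]
wrist_force: [-1.6, -0.5, -15.9]
finger_gap: 15.6
finger_force: 40.0
```

Steady at about 15 N with the lid up about 4 mm. I'll hold for about 2.5 s more.

```bash

for i in 1 2 3 4 5; do echo '[{},{},{},{},{}]' | python3 nudge.py | grep -E 'clock|pos|force'; done
python3 - <<'E'
from look import *
grab('side','side7'); p,w=cloud('side','side7'); p0,w0=cloud('side','side3')
def rim(w): 
    k=(((abs(w[...,0]-430)<8)|(abs(w[...,0]-610)<8))&(abs(w[...,1]-100)<90)&(w[...,2]>55)&(w[...,2]<80)); return np.median(w[k][:,2]),k.sum()
print(rim(w0),rim(w))
E
```

```text
clock: 13.7
eef_pos: [519.1, 68.1, 122.8]
wrist_force: [-1.6, -1.3, -15.6]
finger_force: 40.0
clock: 14.2
eef_pos: [519.1, 68.1, 122.8]
wrist_force: [-3.1, 0.1, -15.2]
finger_force: 40.0
clock: 14.7
eef_pos: [519.1, 68.1, 122.8]
wrist_force: [-1.1, -0.3, -16.1]
finger_force: 40.0
clock: 15.2
eef_pos: [519.2, 68.1, 122.9]
wrist_force: [-2.4, -0.1, -14.7]
finger_force: 40.0
clock: 15.7
eef_pos: [519.2, 68.1, 122.9]
wrist_force: [-1.6, -1.3, -15.7]
finger_force: 40.0
(np.float64(67.04759123053103), np.int64(496)) (np.float64(71.3437425634947), np.int64(508))
```

The lid rose 4.3 mm under a steady pull of about 15 N. I'll lower it and release.

In the tool's units: 4.2 mm / 800 = 0.0053, 4 mm / 800 = 0.005.

```bash

echo '[{"trans": [0,0,0.0013]},{"trans": [0,0,0.0025]},{"trans": [0,0,0.0038]},{"trans": [0,0,0.005]},{"trans": [0,0,0.0053]}]' | python3 nudge.py
echo '[{},{}]' | python3 nudge.py
```

```text
clock: 16.25
eef_pos: [520.0, 68.1, 119.5]
eef_rot: [3.139, -0.0, 1.558]
wrist_force: [-0.4, -0.4, -3.7]
finger_gap: 15.4
finger_force: 40.0
clock: 16.45
eef_pos: [519.7, 68.1, 119.3]
eef_rot: [3.14, -0.0, 1.558]
wrist_force: [1.3, -0.0, -2.1]
finger_gap: 15.4
finger_force: 40.0
```

In the tool's units: 0.8 mm / 800 = 0.001, 0.5 mm / 800 = 0.0006.

```bash

echo '[{"trans": [0,0,0.0006]},{"trans": [0,0,0.001]},{"trans": [0,0,0.001]}]' | python3 nudge.py
echo '[{},{},{},{},{}]' | python3 nudge.py 60
echo '[{"trans": [0,0,-0.0125]},{"trans": [0,0,-0.0375]},{"trans": [0,0,-0.075]},{"trans": [0,0,-0.1125]},{"trans": [0,0,-0.1125]}]' | python3 nudge.py
python3 - <<'E'
from look import *
np.set_printoptions(precision=1,suppress=True,linewidth=150)
grab('side','side8'); p,w=cloud('side','side8'); p0,w0=cloud('side','side0')
k=(((abs(w[...,0]-430)<8)|(abs(w[...,0]-610)<8))&(abs(w[...,1]-100)<90)&(w[...,2]>55)&(w[...,2]<80)); print('rim',np.median(w[k][:,2]))
k=(abs(w[...,0]-521)<30)&(w[...,1]>212)&(w[...,1]<290)&(w[...,2]>60); print('tabL',w[k][:,1].max(),w[k][:,2].max())
k=(abs(w[...,0]-516)<30)&(w[...,1]<-60)&(w[...,1]>-160)&(w[...,2]>55)&(w[...,2]<112);q=w[k]; print('tabR',len(q),q[:,1].min() if len(q) else '')
for nm,px in dict(timer=(364,160),jar=(234,237),b7=(349,347),case=(397,295)).items():
    f=lambda w:np.nanmedian(w[px[1]-2:px[1]+3,px[0]-2:px[0]+3].reshape(-1,3),0); print(nm,f(w0),f(w))
E
```

```text
clock: 16.75
eef_pos: [519.5, 68.1, 118.5]
eef_rot: [3.14, -0.0, 1.558]
wrist_force: [-1.5, 0.7, 3.8]
finger_gap: 16.1
finger_force: 40.0
clock: 17.25
eef_pos: [519.2, 68.1, 117.8]
eef_rot: [-3.142, -0.0, 1.558]
wrist_force: [0.2, -0.1, 0.1]
finger_gap: 52.1
finger_force: 0.0
clock: 17.75
eef_pos: [520.6, 68.2, 212.5]
eef_rot: [3.135, -0.0, 1.558]
wrist_force: [0.2, -0.3, -0.6]
finger_gap: 60.1
finger_force: 0.0
rim 67.11696359759864
tabL 227.56757843381578 110.12584274531353
tabR 138 -87.27318321175756
timer [ 382.5 -306.    48.3] [ 382.4 -306.3   47.3]
jar [735.1 187.  107.6] [735.1 187.  107.7]
b7 [460.  452.4  58.1] [460.  452.2  58.4]
case [343.  294.8  28.1] [342.6 295.1  28.5]
```

View pics/side8.png

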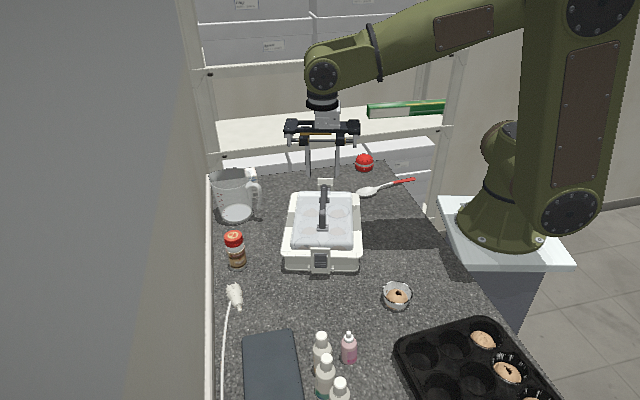

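The lid is down, with the left latch upright at (320,258), the right one at (325,183), and the fingers clear above at (322,160). The timer, jar, bottle and case have not moved, so I'm handing in.

```bash
python3 -c "
from cell import manip
print(manip.sign_off())"
```

```text
the job is handed in; nothing more can be done
None
```

I hooked both latches and pulled the lid up by its handle at about 15 N for about 3 s: it rose about 4 mm and the hooks held. I then lowered the lid and let go, left the things round it where they were, and handed the job in (no verdict was returned).

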